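# Hang the washed stirrer in the drying rack

## Robot

A 6-joint arm with a two-finger parallel gripper is mounted at the origin on the work surface. World frame = base frame: x ahead of the robot, y to its left, z up, the work surface at z = 0. Lengths are in m, angles in rad, forces in N, time in s.
With the tool pointing down it reaches from about 0.35 to 0.975 m from the base axis. Payload 7.1 kg.
Tool frame: the origin (TCP) lies midway between the tips of the shut fingers; the grasp point (between the pads) lies 19 mm behind it; z points along the fingers, x is the direction in which the jaws open and shut, and the axes are right-handed (so a half turn about z gives the same grasp; the last joint's range is limited). The gripper opens to 88 mm and grips with 3 to 60 N. Pads are 20 mm wide; open, the fingers measure 115 mm over their backs; the gripper's body (75 mm by 178 mm) begins 61 mm behind the grasp point.
Start: joints at [-1.256, 0.423, 1.63, -0, 1.089, -0.019], TCP at [0.205, -0.59, 0.223] pointing down, gripper open.
Joint ranges: [-3, 3], [-0.9, 2.11], [0.09, 2.58], [-1.31, 4.45], [0.11, 2.69], [-2.54, 2.54]. Speed limits (rad/s): [2.39, 2.39, 3.01, 3.14, 3.14, 3.14].

## Interface

Orientations are given as a unit quaternion [w, x, y, z].
In Python, from station import move_pose, movel, movej, command_gripper, wait, inverse_kinematics, read_camera, camera_info, MotionError, job_done, get_time, get_joint_pos, get_qvel, get_effort, get_tcp_pos, get_ee_rot, get_ft_force, get_ft_torque, get_grip_width gives the robot as it stands. Calls block until the motion is done:
- move_pose(position, orientation): joint-space move of the TCP to a pose.
- movel(position, frame=None, v=0.15, until_force=None): straight line of the TCP; frame=None keeps the orientation; v is the mean speed in m/s. With until_force (N) it stops when the force on the tool has changed by that much, and returns True; else False.
- movej(angles): joint-space move.
- command_gripper(opening): opening from 0.0 (shut) to 1.0 (fully open); the grip force is fixed at half the most; returns when the fingers have stopped.
- wait(seconds).
- inverse_kinematics(position, orientation): joint angles nearest the present ones, or None.
- read_camera(name): name is "scene" or "top" or "wrist"; returns the picture (384x512x3 uint8, red, green, blue); there is no depth.
- camera_info(name): a dict with "intrinsics" (3x3 intrinsics, pixels), "T" (4x4, takes a point from camera to world coordinates); the wrist camera has in their place "tool_from_camera" (4x4, takes a point from camera to tool coordinates, whose origin is the TCP and whose axes are the tool frame's). Camera axes: x right, y up, looking along -z (the intrinsics and any distortion apply to the point x, -y, -z); pixel columns grow to the right and rows downward; lengths in m; the calibration is good to about 2 mm. A picture is of the moment at which its call begins: read the wrist's pose just before it. camera_info takes no time and is no camera call.
A pose or a line that the arm cannot do raises MotionError and nothing moves.
- job_done(): hands the job in, once; it reports no verdict.
Readings, each from a call of its own:
- get_time(): time.
- get_joint_pos(): joint angles.
- get_qvel(): joint speeds.
- get_effort(): joint torques, N m.
- get_tcp_pos(): TCP position.
- get_ee_rot(): TCP orientation.
- get_ft_force(): force on the tool from outside, world axes, zero at the start.
- get_ft_torque(): the same for the moment, N m.
- get_grip_width(): opening from 0.0 (shut) to 1.0 (fully open).
Only numpy, scipy, OpenCV 4.12 (cv2) and the standard library are available. Lean on these libraries where they do the work, as an engineer would, in place of code of your own. Each camera call takes 0.05 s, during which the arm holds its last target. There are 200 camera calls.

## Task

Lift the washed stirrer with the orange ball off its white rest and let it swing in your fingers until it hangs still and plumb, blade down, well clear of the rest and the rack; only then hang it by its collar in the empty green fork of the rack, behind the lips, and let go. Leave the rack's other stirrer, the bottle and the beaker where they are.

Things in the scene. Friction and masses are not known exactly. Their poses are not given: they have to be found in the camera images.
- stirrer_ball (a point): Centre of the orange ball, 28 mm across, at one end of the 200 mm steel stirrer to be hung (10 mm shaft, collar, flat blade at the other end). x axis: along the shaft from blade to ball; z: square to the blade. It starts level, ball 55 mm above the bench in free space. Pinched level across the ball it stays level at about 90 N or more; eased to 10-25 N it swings down without dropping.
- stirrer_collar (a point): Centre of the blade-side (lower, when hanging) face of the stirrer's collar, a dark disc 32 mm across and 6 mm thick; on the shaft's axis, 48 mm from the ball's centre; axes as the ball's. The blade (55 mm along the shaft, 64 mm wide, 6 mm thick) ends 138 mm beyond this point, 186 mm from the ball's centre.
- stirrer_blade (a point): Centre of the stirrer's blade, 158.5 mm from the ball's centre; axes as the ball's. The stirrer's centre of mass lies on the shaft about 113 mm from the ball's centre. Mass 0.28 to 0.44 kg. The ball gives a little under the pads (about 1 mm more finger opening eases the grip by 25 N).
- rest: White plastic rest, fixed, foot 150 mm (x) by 90 mm (y), origin under its centre on the bench; on either side of the bench. The stirrer lies along its x axis, ball towards +x, 93 mm from the origin: blade on a 52 mm high shelf (at -66 mm), shaft in the 12 mm wide notch of a 60 mm high post (at +30 mm).
- fork (a point): Hanging place in the empty green fork: midway between its prongs, on their top face, 175 mm above the bench; the collar's lower face rests here. z up; the fork opens to -x. Prongs run along x, 12 mm wide, 18 mm apart, with lips 4 mm high at their open ends (24 to 30 mm from here); the gap is closed 14 mm behind. Nothing stands higher here than the lips; below is only the 12 mm high foot.
- fork_other (a point): The same point of the rack's other fork (blue), 130 mm straight behind (+x of) the green one and opening away from it; a like stirrer with a blue ball hangs there, its ball's centre 48 mm above this point.
- rack: Drying rack, fixed: grey foot plate 240 mm (x) by 120 mm (y), an aluminium post with a flat head, and a fork at either end of the head: green opening to -x, blue to +x. Origin on the bench; the green fork's hanging place is at x +100 mm from it, the post at +165 mm. It stands on the other side of the bench from the rest.
- neighbour_ball (a point): Centre of the blue ball (28 mm) of the like stirrer that already hangs in the blue fork. To be left alone.
- reagent_mid (a point): Pale reagent bottle with a red cap, 76 mm in diameter, 160 mm high; point half-way up. To be left alone.
- beaker_mid (a point): White beaker, 60 mm in diameter, 75 mm high; point half-way up. To be left alone.
Not all that is in view belongs to the job. Leave any purple or yellow look-alike of the rest alone.

How it is judged:
By the outcome, as a careful person would: the job done as asked, in the order asked, and still so for the second after the job is handed in, with the robot touching nothing.
It also fails if it takes over 58 s, if anything falls off the work surface, if the arm or the gripper's body presses on something with over 40 N, if the wrist force passes 120 N, or if a joint passes its speed limit or range.

## Working session

There is one attempt and no reset: what is moved stays moved. The work goes in short steps, each a Python script; the robot and the scene stay as the last script left them, time stands still between calls to the robot, and variables do not carry over. Pictures are saved under pics/ and viewed, about 8 in all and at most 12, crops included, and the job is handed in when it is done.

```bash
ls; mkdir -p pics
cat > h.py <<'E'
from station import *
import numpy as np, cv2
def snap(n,f):
    im=np.array(read_camera(n)); cv2.imwrite(f'pics/{f}.png',im[:,:,::-1]); return im
def camT(n):
    c=camera_info(n); return np.array(c['intrinsics']),np.array(c['T'])
def ray(n,uv):
    K,T=camT(n); d=np.linalg.inv(K)@[uv[0],uv[1],1]; d=T[:3,:3]@[d[0],-d[1],-d[2]]
    return T[:3,3],d/np.linalg.norm(d)
def onz(n,uv,z):
    o,d=ray(n,uv); return o+d*(z-o[2])/d[2]
def tri(a,b):
    (o,d),(p,e)=ray(*a),ray(*b)
    s=np.linalg.lstsq(np.c_[d,-e],p-o,rcond=None)[0]
    A,B=o+s[0]*d,p+s[1]*e; return (A+B)/2,np.linalg.norm(A-B)
def proj(n,P):
    K,T=camT(n); c=T[:3,:3].T@(np.array(P)-T[:3,3]); c=K@[c[0],-c[1],-c[2]]; return c[:2]/c[2]
E
python3 - <<'E'
from h import *
a=snap('scene','s0'); b=snap('top','t0')
cv2.imwrite('pics/both.png',cv2.resize(np.vstack([a,b])[:,:,::-1],(512,768))[:,:])
for n in ('scene','top'):
    c=camera_info(n); print(c.keys()); print(np.round(c['T'],3).tolist(),np.round(c['intrinsics'],1).tolist(), {k:v for k,v in c.items() if k not in('T','intrinsics')})
print(camera_info('wrist'),get_time(),get_grip_width(),get_ee_rot())
E
```

```text
pics
dict_keys(['intrinsics', 'T'])
[[-0.841, -0.373, 0.393, 1.016], [0.541, -0.557, 0.63, 1.026], [-0.016, 0.742, 0.67, 1.109], [0.0, 0.0, 0.0, 1.0]] [[479.1, 0.0, 247.1], [0.0, 479.1, 194.2], [0.0, 0.0, 1.0]] {}
dict_keys(['intrinsics', 'T'])
[[-0.009, 0.996, -0.086, 0.333], [-1.0, -0.009, 0.002, 0.129], [0.001, 0.086, 0.996, 1.798], [0.0, 0.0, 0.0, 1.0]] [[467.4, 0.0, 256.5], [0.0, 467.4, 188.9], [0.0, 0.0, 1.0]] {}
{'intrinsics': array([[342.89674155,   0.        , 251.65173432],
       [  0.        , 342.89674155, 191.48326418],
       [  0.        ,   0.        ,   1.        ]]), 'tool_from_camera': array([[ 9.99999221e-01, -6.92500383e-04,  1.03808316e-03,
         6.53809073e-04],
       [-3.56324658e-04, -9.55713176e-01, -2.94299505e-01,
        -8.03961967e-02],
       [ 1.19591227e-03,  2.94298906e-01, -9.55712678e-01,
        -1.62472804e-01],
       [ 0.00000000e+00,  0.00000000e+00,  0.00000000e+00,
         1.00000000e+00]])} 0.1 0.9961262506346706 [-4.01720765e-04  8.14749118e-01 -5.79813255e-01 -5.50627076e-04]
```

View pics/s0.png

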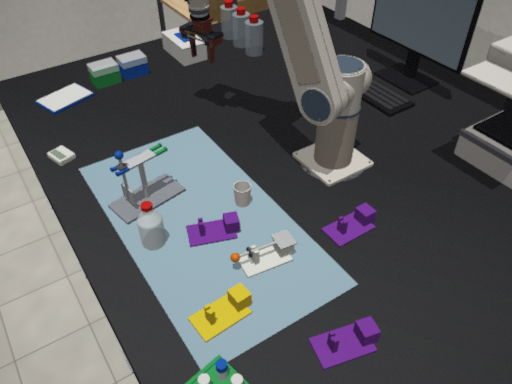

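View pics/t0.png

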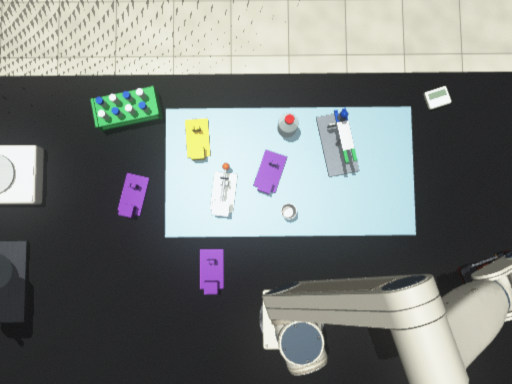

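Candidates for the rest: 
- White one: scene (265,258), top (223,193). It carries the steel stirrer with the orange ball, at scene (236,257), top (226,167).
- Purple look-alikes: top (270,171), (133,195), (211,270).
- Yellow look-alike: top (197,139).

I choose the white one. The red cap at top (289,119) belongs to the bottle. The rack is at top (343,145), with its green fork at (349,157).

```bash
cat >> h.py <<'E'
def mask(im,name):
    h=cv2.cvtColor(im,cv2.COLOR_RGB2HSV); H,S,V=h[...,0],h[...,1],h[...,2]
    return {'orange':(H>4)&(H<18)&(S>170)&(V>120),'blue':(H>105)&(H<125)&(S>190)&(V>60),
     'green':(H>60)&(H<85)&(S>150)&(V>50),'red':((H<4)|(H>175))&(S>180)&(V>100),'white':(S<40)&(V>150)}[name].astype(np.uint8)
def blobs(im,name,amin=8,box=None):
    n,l,st,c=cv2.connectedComponentsWithStats(mask(im,name))
    return [(tuple(np.round(c[i],1)),st[i].tolist()) for i in range(1,n) if st[i,4]>=amin and (box is None or (box[0]<c[i][0]<box[2] and box[1]<c[i][1]<box[3]))]
E
python3 - <<'E'
from h import *
im={n:cv2.imread(f'pics/{f}.png')[:,:,::-1].copy() for n,f in(('scene','s0'),('top','t0'))}
bx={'scene':(80,130,330,300),'top':(165,100,415,240)}
for n in im:
  for c in('orange','blue','green','red','white'): print(n,c,blobs(im[n],c,5,bx[n]))
a=im['top'][95:245,160:420]; b=im['scene'][130:280,80:320]
cv2.imwrite('pics/c1.png',np.vstack([cv2.resize(x,(780,300) if 0 else (520,300),interpolation=cv2.INTER_CUBIC) for x in(a,b)])[:,:,::-1])
cv2.imwrite('pics/c2.png',np.hstack([cv2.resize(im['top'][150:225,195:255],(400,500),interpolation=cv2.INTER_CUBIC),cv2.resize(im['top'][100:185,310:370],(400,500) ,interpolation=cv2.INTER_CUBIC)])[:,:,::-1])
E
```

```text
scene orange [((np.float64(234.6), np.float64(256.8)), [231, 253, 8, 9, 54])]
scene blue [((np.float64(118.2), np.float64(154.4)), [115, 151, 8, 8, 40]), ((np.float64(113.0), np.float64(168.6)), [111, 167, 5, 4, 13]), ((np.float64(121.9), np.float64(171.2)), [116, 168, 13, 7, 27])]
scene green [((np.float64(155.7), np.float64(146.5)), [151, 143, 10, 7, 25]), ((np.float64(160.7), np.float64(150.7)), [156, 147, 10, 8, 29])]
scene red [((np.float64(145.8), np.float64(206.0)), [141, 202, 11, 10, 82])]
scene white [((np.float64(139.1), np.float64(157.9)), [122, 148, 34, 20, 273]), ((np.float64(156.7), np.float64(178.2)), [148, 173, 19, 12, 52]), ((np.float64(167.2), np.float64(179.3)), [164, 178, 8, 4, 14]), ((np.float64(241.8), np.float64(185.5)), [232, 179, 20, 14, 122]), ((np.float64(166.8), np.float64(191.4)), [151, 181, 34, 24, 313]), ((np.float64(133.1), np.float64(189.4)), [128, 187, 14, 6, 23]), ((np.float64(122.2), np.float64(208.3)), [108, 196, 28, 26, 259]), ((np.float64(139.2), np.float64(201.8)), [138, 201, 3, 3, 5]), ((np.float64(243.5), np.float64(206.8)), [240, 206, 8, 2, 
[... 205 characters left out ...]
np.float64(218.7), np.float64(297.6)), [187, 282, 65, 37, 83])]
top orange []
top blue []
top green []
top red []
top white [((np.float64(271.8), np.float64(176.0)), [166, 108, 228, 129, 23466]), ((np.float64(339.2), np.float64(110.7)), [339, 109, 2, 5, 6]), ((np.float64(364.2), np.float64(114.2)), [362, 113, 6, 4, 9]), ((np.float64(378.0), np.float64(137.8)), [377, 136, 3, 4, 6]), ((np.float64(383.8), np.float64(161.8)), [383, 160, 3, 5, 6]), ((np.float64(392.2), np.float64(179.8)), [391, 179, 4, 3, 6]), ((np.float64(387.8), np.float64(221.2)), [387, 220, 3, 4, 5]), ((np.float64(390.3), np.float64(224.2)), [388, 223, 5, 3, 6]), ((np.float64(386.4), np.float64(230.6)), [384, 229, 7, 4, 16])]
```

View pics/c2.png

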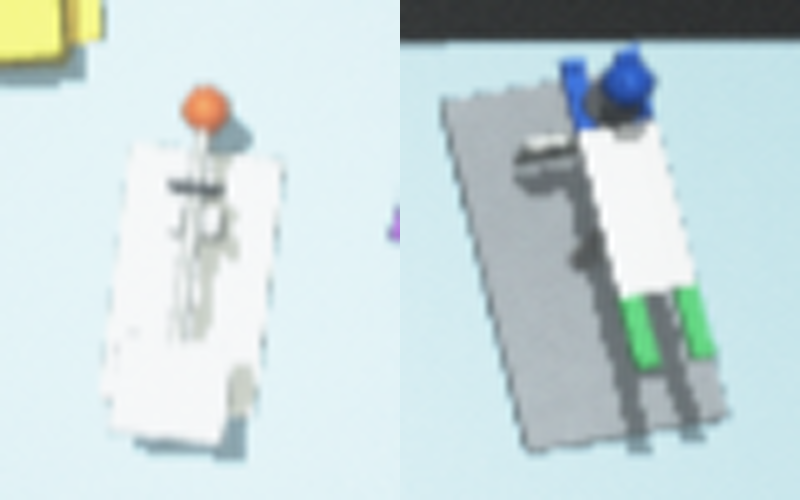

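The crop confirms it: the orange ball is at about top (225.8,166), the dark collar at (224.6,178), and the white rest is below them. The empty green prongs are at about (346,157) and (354,155).

```bash
sed -i 's/(S>170)&(V>120)/(S>110)\&(V>120)/; s/(S>190)&(V>60)/(S>150)\&(V>60)/; s/(S>150)&(V>50)/(S>90)\&(V>50)/; s/(S>180)&(V>100)/(S>120)\&(V>100)/' h.py
python3 - <<'E'
from h import *
im={n:cv2.imread(f'pics/{f}.png')[:,:,::-1].copy() for n,f in(('scene','s0'),('top','t0'))}
bx={'scene':(80,130,330,300),'top':(165,100,415,240)}
B={}
for n in im:
  for c in('orange','blue','green','red'): B[n,c]=blobs(im[n],c,5,bx[n]); print(n,c,[(tuple(map(float,x[0])),x[1]) for x in B[n,c]])
P,e=tri(('top',B['top','orange'][0][0]),('scene',B['scene','orange'][0][0])); print('ball',P,e, onz('top',B['top','orange'][0][0],.055))
print('collar',onz('top',(224.6,178),.057))
print('cap',tri(('top',B['top','red'][0][0]),('scene',B['scene','red'][0][0])))
g=B['top','green']; print([onz('top',x[0],.175) for x in g],[onz('scene',x[0],.175) for x in B['scene','green']])
print('bball',tri(('top',(344,113.5)),('scene',(118.2,154.4))))
print('beaker',onz('top',(289,212),.07))
E
```

```text
scene orange [((234.7, 256.7), [231, 253, 9, 9, 62])]
scene blue [((118.0, 154.4), [114, 151, 9, 8, 57]), ((113.2, 168.6), [110, 167, 7, 4, 20]), ((121.5, 171.4), [116, 168, 13, 8, 45])]
scene green [((155.4, 146.8), [150, 143, 11, 8, 39]), ((160.8, 150.8), [155, 147, 12, 8, 45])]
scene red [((145.9, 205.8), [141, 201, 11, 11, 100])]
top orange [((225.5, 166.0), [223, 164, 6, 5, 26])]
top blue [((343.9, 113.5), [341, 109, 7, 10, 45]), ((336.0, 115.3), [335, 111, 4, 10, 22])]
top green [((353.8, 154.5), [351, 149, 6, 12, 43]), ((345.4, 156.3), [343, 151, 6, 12, 47])]
top red [((289.0, 118.8), [285, 115, 9, 9, 65])]
ball [0.57139841 0.24044038 0.05423992] 0.002141614802414819 [0.57040435 0.24099156 0.055     ]
collar [0.5248581  0.24438702 0.057     ]
cap (array([0.72672592, 0.00614474, 0.15249865]), np.float64(0.002905720387407847))
[array([ 0.59071044, -0.21689804,  0.175     ]), array([ 0.58459811, -0.18726497,  0.175     ])] [array([ 0.59302443, -0.21485133,  0.175     ]), array([ 0.58761628, -0.18493667,  0.175     ])]
bball (array([ 0.72590074, -0.17706065,  0.22407154]), np.float64(0.0016194501302951565))
beaker [0.39494835 0.00600018 0.07      ]
```

Coarse positions agree with the given sizes: ball height 54 mm, blue ball height 224 mm, prong spacing 30 mm. Next I refine both ends with the wrist camera.

```bash
cat >> h.py <<'E'
from scipy.spatial.transform import Rotation as R
def Q(yaw):  # tool down, jaw (tool x) along -y of a frame turned by yaw
    c,s=np.cos(yaw),np.sin(yaw); M=np.array([[s,-c,0],[-c,-s,0],[0,0,-1]]).T  # rows->columns: tool x,y,z
    q=R.from_matrix(M).as_quat(); return [q[3],q[0],q[1],q[2]]
def wsnap(f):
    p=np.array(get_tcp_pos()); q=np.array(get_ee_rot()); im=snap('wrist',f)
    np.savez(f'pics/{f}.npz',p=p,q=q); return im
def wonz(f,uv,z):
    d=np.load(f'pics/{f}.npz'); c=camera_info('wrist'); T=np.array(c['tool_from_camera']); K=np.array(c['intrinsics'])
    q=d['q']; Rw=R.from_quat([q[1],q[2],q[3],q[0]]).as_matrix()
    r=np.linalg.inv(K)@[uv[0],uv[1],1]; r=Rw@T[:3,:3]@[r[0],-r[1],-r[2]]; o=d['p']+Rw@T[:3,3]
    return o+r*(z-o[2])/r[2]
E
python3 - <<'E'
from h import *
move_pose([.58,-.2,.36],Q(.18)); wsnap('wr')
move_pose([.52,.24,.25],Q(-.07)); wsnap('ws'); print(get_time(),get_tcp_pos(),get_joint_pos())
a,b=[cv2.imread(f'pics/{f}.png') for f in('wr','ws')]
cv2.imwrite('pics/w2.png',np.hstack([a[:,56:456],b[:,56:456]]))
for f,c in(('wr','green'),('wr','blue'),('ws','orange')):
    print(f,c,[(tuple(map(float,x[0])),x[1]) for x in blobs(cv2.imread(f'pics/{f}.png')[:,:,::-1].copy(),c,60)])
E
```

```text
3.8833 [0.52064089 0.23927082 0.25028234] [ 4.10110910e-01  3.15615095e-01  1.72281344e+00 -2.01217805e-04
  1.10259796e+00  2.05205562e+00]
wr green [((268.5, 156.3), [263, 135, 12, 44, 524]), ((239.5, 157.0), [234, 136, 12, 43, 490])]
wr blue [((233.6, 11.6), [231, 0, 12, 24, 104]), ((252.4, 5.0), [236, 0, 33, 13, 316]), ((271.0, 13.7), [264, 0, 12, 24, 152])]
ws orange [((244.9, 115.5), [232, 102, 27, 27, 556])]
```

View pics/w2.png

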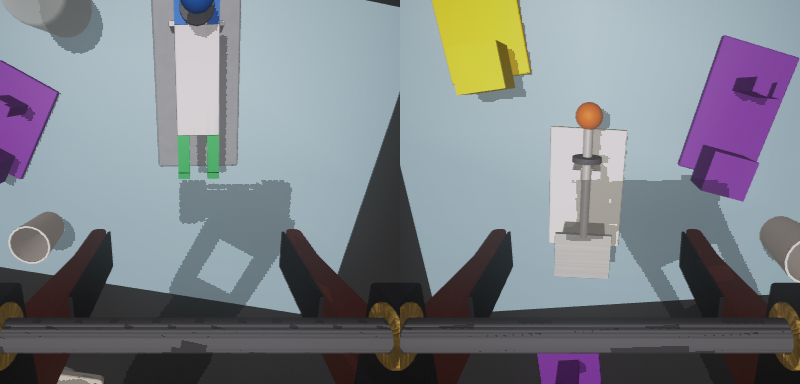

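The wrist views are clear. The prongs are at columns 239.5 and 268.5, with tips at row 179. The ball is at (245,115.5), the collar at about (243,159), and the shaft near the blade at about (240,235).

Run:
```python
from h import *
im=cv2.imread('pics/ws.png')[:,:,::-1].copy(); 
b=wonz('ws',(244.9,115.5),.055); print('ball',b)
# shaft centre columns by edge against rest: print grey profile
g=cv2.cvtColor(im,cv2.COLOR_RGB2GRAY)
for r in(140,150,159,180,200,220): print(r,g[r,230:262].tolist())
s=wonz('ws',(240,230),.055);c=wonz('ws',(243,159),.055); print(c,np.linalg.norm(c-b),s,'yaw',np.arctan2(*(b-s)[1::-1]),np.arctan2(*(b-c)[1::-1]))
# prongs
im=cv2.imread('pics/wr.png')[:,:,::-1].copy(); m=mask(im,'green'); n,l,st,ce=cv2.connectedComponentsWithStats(m)
ax=[]
for i in range(1,n):
    if st[i,4]<60: continue
    ys,xs=np.nonzero(l==i); P=np.array([wonz('wr',(x+.0,y),.175)[:2] for x,y in zip(xs,ys)])
    v=cv2.fitLine(P.astype(np.float32),cv2.DIST_L2,0,.001,.001).ravel(); d=v[:2]*np.sign(v[0]); t=(P-v[2:])@d
    ax.append((v[2:],d,t.min(),t.max())); print('prong',v[2:],'yaw',np.arctan2(d[1],d[0]),'ends',v[2:]+d*t.min(),v[2:]+d*t.max(),t.max()-t.min())
    print(' tip at lip height',[wonz('wr',(xs[ys==ys.max()].mean(),ys.max()+.5),.179)])
```

```text
ball [0.57263224 0.24213437 0.055     ]
140 [210, 210, 210, 210, 210, 210, 210, 210, 210, 170, 165, 175, 184, 196, 193, 179, 167, 150, 131, 161, 165, 165, 165, 165, 165, 165, 205, 210, 210, 210, 210, 210]
150 [210, 210, 210, 210, 210, 210, 209, 210, 191, 162, 171, 178, 188, 199, 186, 173, 159, 140, 145, 162, 165, 165, 165, 164, 165, 204, 209, 210, 210, 210, 210, 210]
159 [86, 88, 89, 92, 95, 95, 94, 94, 88, 88, 81, 80, 79, 71, 70, 70, 70, 70, 69, 69, 74, 74, 79, 79, 78, 81, 72, 89, 158, 164, 164, 165]
180 [204, 210, 173, 163, 163, 163, 152, 125, 119, 125, 129, 137, 138, 133, 126, 119, 118, 158, 163, 163, 163, 163, 163, 163, 163, 163, 163, 163, 163, 162, 163, 163]
200 [210, 210, 172, 161, 162, 162, 137, 120, 124, 129, 135, 137, 132, 125, 118, 129, 158, 161, 161, 162, 161, 161, 161, 161, 161, 161, 161, 161, 161, 161, 161, 161]
220 [209, 209, 171, 160, 160, 131, 117, 123, 128, 133, 135, 130, 126, 117, 127, 156, 160, 159, 160, 160, 160, 160, 159, 159, 159, 160, 159, 159, 159, 159, 159, 160]
[0.52770202 0.24758655 0.055     ] 0.04525981212422013 [0.4465493  0.25731916 0.055     ] yaw -0.1198576211281829 -0.12075728613395754
prong [ 0.59372497 -0.21631959] yaw 0.19518004 ends [ 0.57124416 -0.22076397] [ 0.6153614  -0.21204214] 0.044971116700191535
 tip at lip height [array([ 0.57168985, -0.21993052,  0.179     ])]
prong [ 0.5876926  -0.18711662] yaw 0.19901606 ends [ 0.56588743 -0.19151442] [ 0.60904368 -0.18281042] 0.04402523619333336
 tip at lip height [array([ 0.56650969, -0.19141571,  0.179     ])]
```

Measurements cross-check:
- **Fork:** (0.598,-0.200), yaw 0.197. The prong length measures 44 mm, as it should (30+14). The blue ball minus 130 mm gives the same point.
- **Stirrer:** yaw -0.12, ball at (0.572,0.2417).

The gripper only reaches 30 N, so the stirrer will pivot during the lift. I'll raise the ball on an arc about the blade end so that the blade doesn't drag into the post.

```bash
cat >> h.py <<'E'
ball=np.array([.572,.2417,.055]); yaw=-.12; u=np.array([np.cos(yaw),np.sin(yaw),0])
fork=np.array([.5984,-.2003,.175]); fyaw=.197; fu=np.array([np.cos(fyaw),np.sin(fyaw),0]); G=np.array([0,0,.019])
E
python3 - <<'E'
from h import *
move_pose(ball-G+[0,0,.09],Q(yaw)); movel(ball-G,v=.12); f0=np.array(get_ft_force())
command_gripper(0.0); w=get_grip_width(); print('width',w,w*88,get_tcp_pos(),np.array(get_ft_force())-f0,get_time())
if w>.25:
    for th in np.radians([12,30,50,70,88]):
        movel(ball-G-u*.186*(1-np.cos(th))+[0,0,.186*np.sin(th)+.006],v=.15)
        print(round(np.degrees(th)),get_grip_width(),np.round(np.array(get_ft_force())-f0,2),np.round(get_ft_torque(),2))
print(get_time()); snap('scene','s1')
cv2.imwrite('pics/s1c.png',cv2.imread('pics/s1.png')[100:340,130:450])
E
```

```text
width 0.3004334483189051 26.43814345206365 [0.57202724 0.24171489 0.03598534] [ 0.02221342 -0.31710406  0.4526413 ] 6.3583
12 0.3018561156359868 [ 0.77  1.   -1.1 ] [ 0.03 -0.11 -0.05]
30 0.304990108980578 [ 0.01 -0.47 -0.2 ] [ 0.01 -0.27 -0.07]
50 0.30435817738599663 [ 0.61 -0.26  0.15] [-0.03 -0.31  0.02]
70 0.30007889929527315 [ 0.65  0.07 -3.72] [ 0.02 -0.06 -0.02]
88 0.3029280622984524 [ 0.81  0.97 -2.4 ] [-0.   -0.14 -0.01]
9.0583
```

View pics/s1c.png

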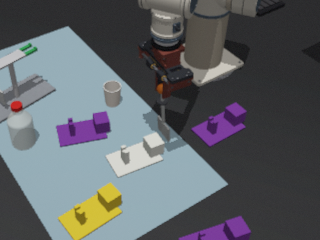

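It's hanging nearly blade-down, held by friction. I'll raise it, move to open space, then ease the grip.

```bash
cat >> h.py <<'E'
def gw(n=8):
    a=[]
    for _ in range(n): a.append(get_grip_width()); wait(.02)
    return np.mean(a),np.std(a)
def force(n=6):
    a=[]
    for _ in range(n): a.append(np.r_[get_ft_force(),get_ft_torque()]); wait(.03)
    return np.round(np.mean(a,0),2)
E
python3 - <<'E'
from h import *
p=np.array(get_tcp_pos()); movel([p[0],p[1],.40],v=.15)
movel([.50,.04,.40],v=.18); print(gw(),force(),get_time())
for o in(.306,.309,.312):
    command_gripper(o); wait(.5); print(o,gw(),force(),get_time())
snap('scene','s2'); snap('top','t2'); wait(.7); snap('scene','s3')
s=[cv2.resize(cv2.imread(f'pics/{f}.png')[30:270,130:330],(400,480)) for f in('s2','s3')]
cv2.imwrite('pics/s23.png',np.hstack(s)); print(get_time(),get_joint_pos())
E
```

```text
(np.float64(0.3026265092131833), np.float64(0.0010221150233283834)) [ 0.41  0.01 -3.37 -0.   -0.    0.01] 12.2667
0.306 (np.float64(0.30895106678596207), np.float64(0.0017274134574797868)) [ 0.    0.14 -3.22  0.03  0.02 -0.01] 13.3167
0.309 (np.float64(0.31214749679869547), np.float64(0.0016534632538769975)) [ 0.1  -0.33 -3.22  0.05 -0.   -0.02] 14.3667
0.312 (np.float64(0.31344783721510555), np.float64(0.0028571553929359356)) [ 0.04  0.09 -2.77  0.02  0.03  0.02] 15.4167
16.2667 [5.61052329e-02 6.89216152e-02 1.68503523e+00 2.13031198e-06
 1.38764893e+00 1.74687309e+00]
```

View pics/s23.png

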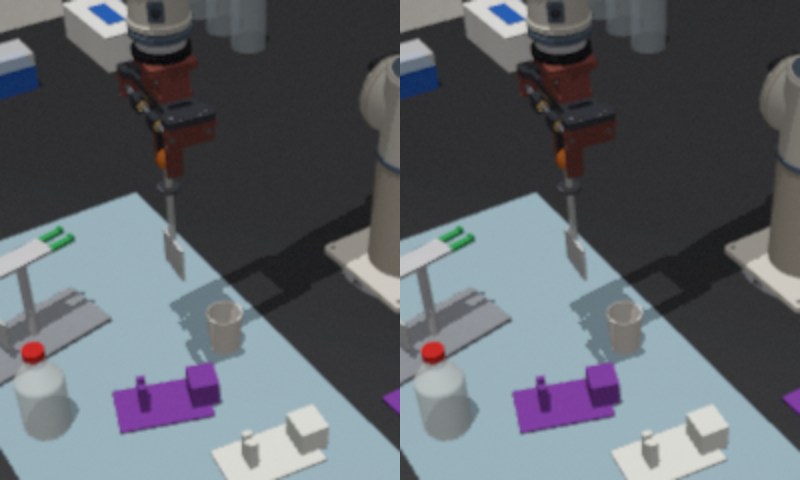

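Still held: the weight reads about 3 N and there is no change between the two frames. Now I'll compare the hang with a true vertical in the image.

Run:
```python
from h import *
b=np.array(get_tcp_pos())+G
for tilt in(-15,-10,-5,0,5,10):
    t=np.radians(tilt); d=np.sin(t)*np.array([1,0,0])-np.cos(t)*np.array([0,0,1])
    print(tilt,[np.round((proj('scene',b+k*d)-[130,30])*2,1).tolist() for k in(0,.048,.1585,.186)],[np.round(proj('top',b+k*d),1).tolist() for k in (0,.1585)])
a,c=[cv2.imread(f'pics/{f}.png').astype(int) for f in('s2','s3')]
print('motion',np.abs(a-c)[110:175,200:235].max())
print(gw(),force())
im=cv2.imread('pics/s3.png')[85:180,185:250]
im=cv2.resize(im,None,fx=6,fy=6,interpolation=cv2.INTER_CUBIC)
for col,tilt in(((0,255,0),0),((0,0,255),10)):
    t=np.radians(tilt); d=np.array([np.sin(t),0,-np.cos(t)])
    P=[tuple(np.int32((proj('scene',b+k*d)-[185,85])*6+3)) for k in(0,.048,.1585,.186)]
    for q in P: cv2.drawMarker(im,tuple(map(int,q)),col,0,16,2)
cv2.imwrite('pics/s3z.png',im)
```

```text
-15 [[168.1, 157.4], [178.0, 183.6], [198.8, 239.0], [203.6, 251.7]] [[285.3, 172.4], [282.6, 190.4]]
-10 [[168.1, 157.4], [175.4, 185.1], [191.0, 243.7], [194.6, 257.3]] [[285.3, 172.4], [282.5, 186.4]]
-5 [[168.1, 157.4], [172.9, 186.4], [183.0, 247.9], [185.3, 262.1]] [[285.3, 172.4], [282.4, 182.4]]
0 [[168.1, 157.4], [170.2, 187.5], [174.8, 251.4], [175.9, 266.3]] [[285.3, 172.4], [282.3, 178.2]]
5 [[168.1, 157.4], [167.6, 188.3], [166.5, 254.4], [166.3, 269.8]] [[285.3, 172.4], [282.3, 174.1]]
10 [[168.1, 157.4], [164.9, 188.9], [158.2, 256.6], [156.6, 272.5]] [[285.3, 172.4], [282.2, 169.9]]
motion 72
(np.float64(0.31382146569301034), np.float64(0.001921117359361791)) [-0.02 -0.05 -2.97  0.02  0.04 -0.02]
```

View pics/s3z.png

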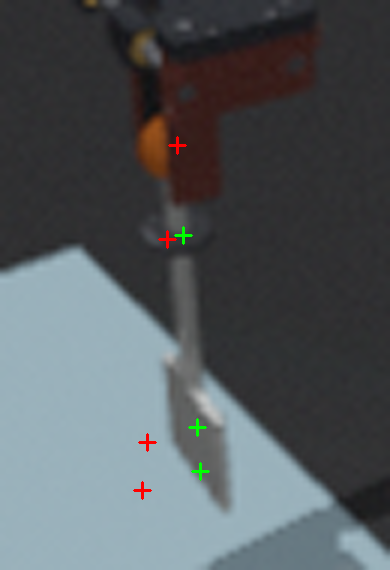

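The stirrer matches the vertical markers to within about 1.5°. Next: a stillness check over several frames, then firm the grip and carry it to a point in front of the fork.

Run:
```python
from h import *
F=[]
for i in range(5): F.append(np.array(read_camera('scene')).astype(np.float32)[85:180,185:250].mean(2)); wait(.17)
for f in F[1:]:
    print('blade shift px',np.round(cv2.phaseCorrelate(F[0][50:95,15:45].copy(),f[50:95,15:45].copy())[0],2), np.abs(f-F[0]).max())
command_gripper(0.0); print(gw(),force(),get_time())
pre=fork-fu*.10+[0,0,.048+.06]-G
move_pose([.46,-.10,.40],Q(fyaw)); movel([pre[0],pre[1],.36],v=.15)
movel(pre,v=.12); wait(.3); snap('scene','s4'); w=wsnap('w4'); print(get_tcp_pos(),gw(),force(),get_time())
b=np.array(get_tcp_pos())+G
im=cv2.resize(cv2.imread('pics/s4.png')[85:215,100:240],None,fx=4,fy=4,interpolation=cv2.INTER_CUBIC)
for k in(0,.048,.1585,.186):
    q=(proj('scene',b-[0,0,k])-[100,85])*4+2; cv2.drawMarker(im,tuple(map(int,q)),(0,255,0),0,10,1)
cv2.imwrite('pics/s4z.png',im)
```

```text
blade shift px [-0.04  0.54] 51.333336
blade shift px [0.3  0.64] 58.0
blade shift px [0.02 0.51] 17.666668
blade shift px [0.1  0.56] 62.666664
(np.float64(0.3022749683194922), np.float64(0.0022628275517581585)) [ 0.24  0.01 -3.76  0.04  0.   -0.  ] 18.2333
[ 0.50040862 -0.21993531  0.26426346] (np.float64(0.30195245638386725), np.float64(0.0018943854661194097)) [-0.32  0.31 -3.4  -0.01  0.01  0.01] 21.5833
```

View pics/s4z.png

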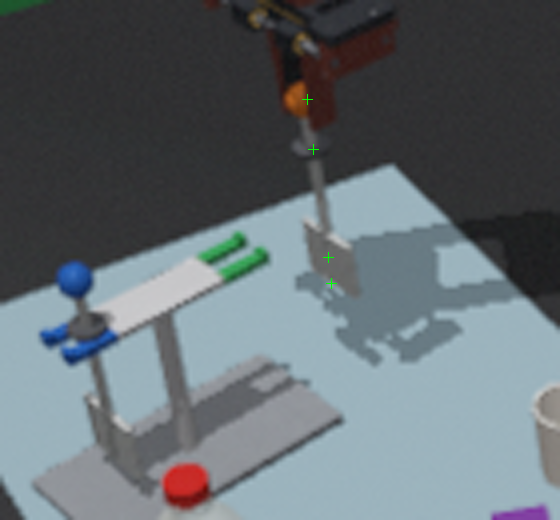

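View pics/w4.png

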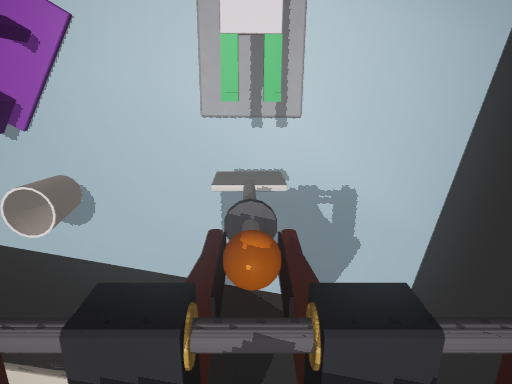

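Centred laterally: the ball is at column 251.5, the collar at 251 and the prong midpoint at 251.5. The blade is down and still well in front of the fork.

Run:
```python
from h import *
im=cv2.imread('pics/w4.png')[:,:,::-1].copy()
gb=[x for x in blobs(im,'green',200)]; print([(tuple(map(float,x[0])),x[1]) for x in gb]); ob=blobs(im,'orange',500)[0]; print(ob)
T=np.mean([wonz('w4',(x[0][0],x[1][1]+x[1][3]-.5),.179) for x in gb],0); B=wonz('w4',ob[0],get_tcp_pos()[2]+.019)
C=wonz('w4',(251,222),get_tcp_pos()[2]+.019-.042)
bn=np.array(get_tcp_pos())
f2=T+fu*.03; fv=np.array([-fu[1],fu[0],0])
print('fork',f2,'err along/lat',(f2-fork)@fu,(f2-fork)@fv,'ball off',(B-bn)@fu,(B-bn)@fv,'collar off',(C-bn)@fu,(C-bn)@fv)
```

```text
[((228.9, 66.7), [220, 34, 18, 68, 1155]), ((272.2, 67.0), [264, 34, 18, 68, 1184])]
((np.float64(252.0), np.float64(261.3)), [224, 232, 57, 58, 2512])
fork [ 0.59856562 -0.20009501  0.179     ] err along/lat 0.0002025388836442743 0.0001686081472325978 ball off 0.0020597069640953397 -0.0008735030340631187 collar off 0.004743888883088343 -0.0002960234198530085
```

Fork estimate confirmed to 0.2 mm. Insert above the lips, lower, release.

Run:
```python
from h import *
t=fork-fu*.002+[0,0,.048]-G
movel(t-fu*.098+[0,0,.014],v=.08); movel(t+[0,0,.014],v=.07); print(force(),get_tcp_pos())
movel(t+[0,0,.003],v=.04); print(force())
print(movel(t-[0,0,.004],v=.02,until_force=3),get_tcp_pos()-t,force(),gw(),get_time())
w=wsnap('w5'); snap('scene','s5')
a=cv2.imread('pics/w5.png')[:,106:406]; b=cv2.resize(cv2.imread('pics/s5.png')[100:228,90:215],None,fx=3,fy=3)
cv2.imwrite('pics/w5s.png',np.hstack([a,b]))
```

```text
[ 0.02  0.12 -2.83 -0.01  0.01  0.01] [ 0.59625381 -0.20077291  0.21807378]
[-0.05  0.26 -3.2   0.01  0.    0.01]
True [ 1.26524342e-04 -4.35475013e-05  1.84205228e-03] [-1.35 -0.    5.71 -0.03  0.16 -0.02] (np.float64(0.30236846421969543), np.float64(0.0027707035316288965)) 25.2417
```

View pics/w5s.png

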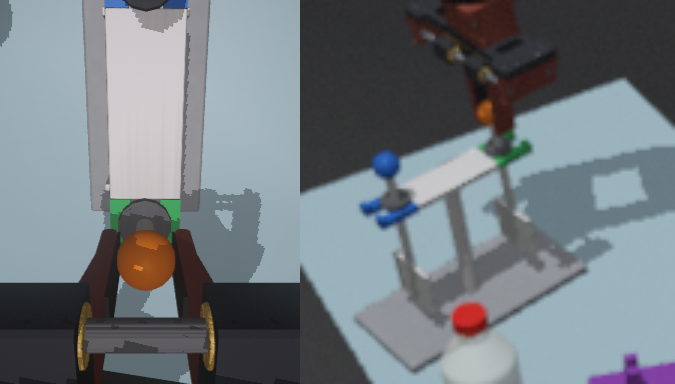

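Contact at about 2 mm above nominal. The collar is sitting between the lips and the gap's closed end, so release.

Run:
```python
from h import *
for o in(.309,.314,.33,.40,1.0): command_gripper(o); print(o,force(3)[:3])
p=np.array(get_tcp_pos()); movel(p+[0,0,.14],v=.12)
movel(p+[-.06,0,.16],v=.15); wait(.4)
a=wsnap('w6'); s=snap('scene','s6'); tp=snap('top','t6'); print(get_time(),force())
P=[tuple(blobs(s,'orange',8,(80,100,330,300))[0][0]),tuple(blobs(tp,'orange',5,(300,90,415,240))[0][0])]
B,e=tri(('scene',P[0]),('top',P[1])); print('ball',B,e,B-fork)
s0=cv2.imread('pics/s0.png')[:,:,::-1].copy()
for c in('red','blue'): print(c,blobs(s0,c,15,(80,130,330,300)),blobs(s,c,15,(80,130,330,300)))
cv2.imwrite('pics/w6s.png',np.hstack([cv2.imread('pics/w6.png')[:,106:406],cv2.resize(s[100:228,90:215],None,fx=3,fy=3)[:,:,::-1]]))
```

```text
0.309 [-1.5   0.83  5.43]
0.314 [-0.83  2.11  3.36]
0.33 [ 0.09 -0.03  0.27]
0.4 [ 0.15 -0.13  0.29]
1.0 [-0.42 -0.07 -0.1 ]
30.25 [ 0.16  0.12 -0.04  0.03 -0.01  0.01]
ball [ 0.59897169 -0.20113442  0.22699156] 0.001542562532313921 [ 0.00057169 -0.00083442  0.05199156]
red [((np.float64(145.9), np.float64(205.8)), [141, 201, 11, 11, 100])] [((np.float64(146.0), np.float64(205.8)), [141, 201, 11, 11, 99])]
blue [((np.float64(118.0), np.float64(154.4)), [114, 151, 9, 8, 57]), ((np.float64(113.2), np.float64(168.6)), [110, 167, 7, 4, 20]), ((np.float64(121.5), np.float64(171.4)), [116, 168, 13, 8, 45])] [((np.float64(118.0), np.float64(154.3)), [114, 150, 9, 9, 58]), ((np.float64(113.2), np.float64(168.6)), [110, 167, 7, 4, 19]), ((np.float64(121.6), np.float64(171.4)), [116, 168, 13, 8, 47])]
```

View pics/w6s.png

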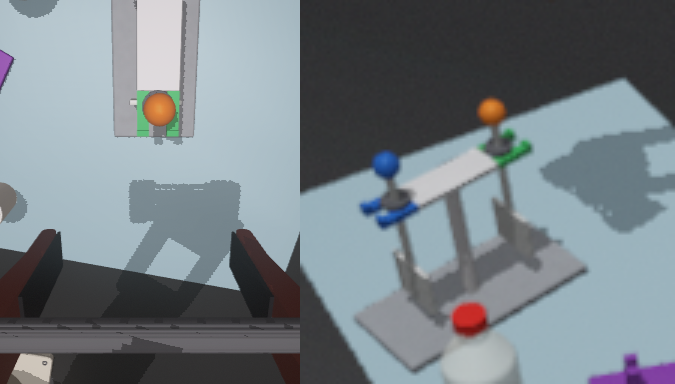

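```bash
python3 -c "
from station import *
job_done(); print(get_time())"
```

```text
the job is handed in; nothing more can be done
the job is handed in; nothing more can be done
```

The stirrer with the orange ball now hangs by its collar in the green fork, behind the lips. I let go, moved the gripper clear and handed the job in at about 30 s of the 58 s allowed.

**How it went:** I lifted it off the white rest on an arc about the blade end. In open space I eased the grip to about 10 N (estimated from finger width), and it hung within about 1.5° of plumb. I then firmed the grip, carried it over above the lips, lowered it onto the prongs and released.

**Last checks:**
- **Position:** the ball is within about 1 mm of the fork point horizontally, and both stirrers look upright.
- **Left alone:** the bottle cap and the blue-ball stirrer show no shift beyond 0.1 px in the scene view. I did not measure the beaker again at the end; the carry passed well above it.
- **Robot:** the force on the tool is back to about 0.

**What disagreed:**
- **Height:** the ball measured 52 mm above the fork point, not 48 mm, and contact came about 2 mm early. The cameras are good to about 2 mm and a top-view pixel is about 3.4 mm. The final pictures show the collar flat on the prongs and clear of the lips.
- **Stillness:** before the carry, one of five frames differed from the rest by about 0.5 px. I took this as image noise.

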